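# Feed a crucible to the scanner with one turn of the flywheel

## Task

Stand the small white ceramic crucible upright on the crank feeder's bed, on the ringed loading spot in front of the retracted pusher, and let go of it. Then turn the flywheel by its crank handle exactly one full turn clockwise (seen from above), so that the pusher slides the crucible along to the scanner and comes back home; stop there without starting a second stroke, and let go.

Things in the scene. Friction and masses are not known exactly. Their poses are not given: they have to be found in the camera images.
- crucible: The only deep white crucible: round open cup, 46 mm tall, 42 mm across the foot, 50 mm across the rim, wall 3.5 mm, about 90 g, upright on the bench. Origin: centre of its underside, z up. Near it, in any order, stand a buff amphora toe (solid cone with a knob, 66 mm tall) and a shallow white dish (68 mm wide, 20 mm tall), not needed.
- load_spot (a point): Loading spot (centre of a thin dark ring, 53 mm wide) on top of the feeder's fixed flat bed, 20 mm above the bench, between side rails 80 mm apart and 6 mm high; the crucible may stand up to 15 mm off it. y axis: along the bed, away from the flywheel; x across, z up. Flywheel axis at y = -150 mm. A scanner head 72 mm tall stands beside the bed's end (y = 57, x = -140 to -61 mm).
- crank_handle (a point): Crank handle: upright round black grip, 25 mm in diameter, 80 to 133 mm above the bench, free to spin on its pin; the point is on its axis 110 mm above the bench. It stands on the level flywheel (150 mm in diameter, rim top 75 mm up, hub 82 mm), 55 mm from its vertical axis. At home it is on the far side of that axis from load_spot, all three on one line.
- flywheel (a joint): Flywheel angle in rad: 0 at the start (home), growing clockwise seen from above; a full turn is 6.283. No stop; needs 2 to 4 N at the handle, stays where left. Each turn moves the low pusher (56 mm wide, top 14 mm above the bed) 80 mm out and back; its flat face rests 45 mm behind load_spot and leaves the crucible about 57 mm past load_spot.
Not all that is in view belongs to the job. What is shaped like the crucible but green or purple is not meant.

How it is judged:
By the outcome, as a careful person would: the job done as asked, in the order asked, and still so for the second after the job is handed in, with the robot touching nothing.
It also fails if it takes over 64 s, if anything falls off the work surface, if the arm or the gripper's body presses on something with over 40 N, if the wrist force passes 120 N, or if a joint passes its speed limit or range.

## Robot

A 6-joint arm with a two-finger parallel gripper is mounted at the origin on the work surface. World frame = base frame: x ahead of the robot, y to its left, z up, the work surface at z = 0. Lengths are in m, angles in rad, forces in N, time in s.
With the tool pointing down it reaches from about 0.425 to 0.95 m from the base axis. Payload 3.5 kg.
Tool frame: the origin (TCP) lies midway between the tips of the shut fingers; the grasp point (between the pads) lies ctrl.grasp_offset behind it (ctrl.grasp_offset is the distance from the TCP to the grasp point, in m); x points along the fingers, y is the direction in which the jaws open and shut, and the axes are right-handed (so a half turn about x gives the same grasp; the last joint's range is limited). The gripper opens to 85 mm and grips with 20 to 120 N. Pads are 22 mm wide; open, the fingers measure 114 mm over their backs; the gripper's body (76 mm by 85 mm) begins 54 mm behind the grasp point. The pads swing forward as they close: fully open they stand 13 mm farther back than shut.
Start: joints at [-1.498, 0.286, 1.577, -0, 1.279, -0.15], TCP at [0.149, -0.658, 0.231] pointing down, gripper open.
Joint ranges: [-2.77, 2.77], [-0.9, 2.22], [0.21, 2.48], [-1.53, 4.67], [0.24, 2.81], [-2.84, 2.84]. Speed limits (rad/s): [2.79, 2.79, 3.14, 3.14, 3.14, 3.14].

## Interface

Orientations are given as a unit quaternion [x, y, z, w].
In Python, from plant import readout, read_camera, sign_off, ctrl gives the robot as it stands.
- The arm moves only by the tool drive_tool, never from a script. Its argument "steps" is a list of rows, each a list of 5 numbers: the shift along the tool's x, y, z in cm, then the turn about the tool's x in degrees, then the opening, from 0 (shut) to 1 (fully open). A call has 1 to 10 rows; each row shifts and turns the commanded pose from where the row before left it, along the tool's axes as they then stand; what a row does not reach is not made up. A row lasts 1/10 s, in which the tool goes at most 50 mm and 8.59 degrees, less where a joint would pass 70% of its speed; a pose out of reach is approached as far as the arm can. A call is refused whole if a number of a shift passes 5 or a number of a turn 8.59, either way. A call with a gripper value outside its range is refused whole. The fingers move at their own pace and stop on an object; "force" is the grip in N (left out, the last holds). Time passes only in rows, so rows that do not move let the fingers close. It gives the time, the measured TCP pose, the force and the opening at its end, in the units of the state.
- readout.get_state(): the state, without advancing time (a new reading comes with each control period).
- read_camera(name): name is "side" or "top"; returns a dict with "frame" (384x512x3 uint8, red, green, blue), "vertical_fov" (degrees; the focal length in pixels is half the picture's height over the tangent of half this angle, whatever the lens; pixels are square), "cx", "cy" (the principal point, pixels), "eye" and "orientation" of the camera in the world. Camera axes: x right, y up, looking along -z (the intrinsics and any distortion apply to the point x, -y, -z); pixel columns grow to the right and rows downward; lengths in m; the calibration is good to about 2 mm. A picture is of the moment at which its call begins. There is no depth.
- sign_off(): hands the job in, once; it reports no verdict.
The state is a dict: "time": time; "qpos": joint angles; "dq": joint speeds; "joint_efforts": joint torques, N m; "eef_pos": TCP position; "tcp_rot": TCP orientation; "contact_force": force on the tool from outside, world axes, zero at the start; "wrist_torque": the same for the moment, N m; "opening": opening from 0.0 (shut) to 1.0 (fully open).
Only numpy, scipy, OpenCV 4.12 (cv2) and the standard library are available. Lean on these libraries where they do the work, as an engineer would, in place of code of your own. Each camera call takes 0.05 s, during which the arm holds its last target. There are 200 camera calls.

## Working session

There is one attempt and no reset: what is moved stays moved. The work goes in short steps, Python scripts to look and compute and a tool call to move; the robot and the scene stay as the last step left them, time stands still between calls to the robot, and variables do not carry over. Pictures are saved under pics/ and viewed, about 8 in all and at most 12, crops included, and the job is handed in when it is done.

Besides the shell and the picture viewer there is one more tool, called after ">>>" by a JSON object that holds its "fn" and its "kwargs". drive_tool: Moves the arm, as the interface text tells. Its arguments: {"type":"object","properties":{"steps":{"type":"array","items":{"type":"array","items":{"type":"number"}}},"force":{"type":"number"}},"required":["steps"]}

```bash
mkdir -p pics; ls; python3 - <<'E'
from plant import readout, read_camera, ctrl
import cv2
print(readout.get_state()); print(ctrl.grasp_offset)
for n in("top","side"):
    c=read_camera(n); print({k:v for k,v in c.items() if k!="frame"})
    cv2.imwrite(f"pics/{n}0.png",cv2.resize(c["frame"][:,:,::-1],(800,600),interpolation=cv2.INTER_CUBIC))
E
```

```text
pics
{'time': 0.0, 'qpos': array([-1.49797622e+00,  2.87193161e-01,  1.57818097e+00,  1.93961450e-05,
        1.27859429e+00, -1.49981799e-01]), 'dq': array([-0.00052931, -0.0013602 ,  0.00062224,  0.00050641, -0.00235232,
       -0.00133967]), 'joint_efforts': array([-1.51256780e-03, -4.05988848e+01, -2.92626446e+01, -2.44339353e-04,
        5.88604657e-03,  5.51477839e-06]), 'eef_pos': array([ 0.1491472 , -0.65764266,  0.22992669]), 'tcp_rot': array([ 0.70276234,  0.0794466 , -0.70268443,  0.07776843]), 'contact_force': array([-0.56187468,  0.25623211,  0.38387914]), 'wrist_torque': array([ 0.03985017,  0.04779332, -0.00084841]), 'opening': 0.9991303838179452}
0.0187
{'vertical_fov': 56.340167637152696, 'cx': 255.9877368475177, 'cy': 195.9035523996822, 'eye': array([0.46471805, 0.06468562, 1.00775036]), 'orientation': array([ 0.03792991, -0.06809267, -0.69679448,  0.71302325])}
{'vertical_fov': 54.900178274288784, 'cx': 257.5903265126979, 'cy': 189.92601010659573, 'eye': array([0.5262071 , 0.70204411, 0.47809222]), 'orientation': array([-0.02474517,  0.49550907,  0.86671519, -0.05160631])}
```

View pics/top0.png

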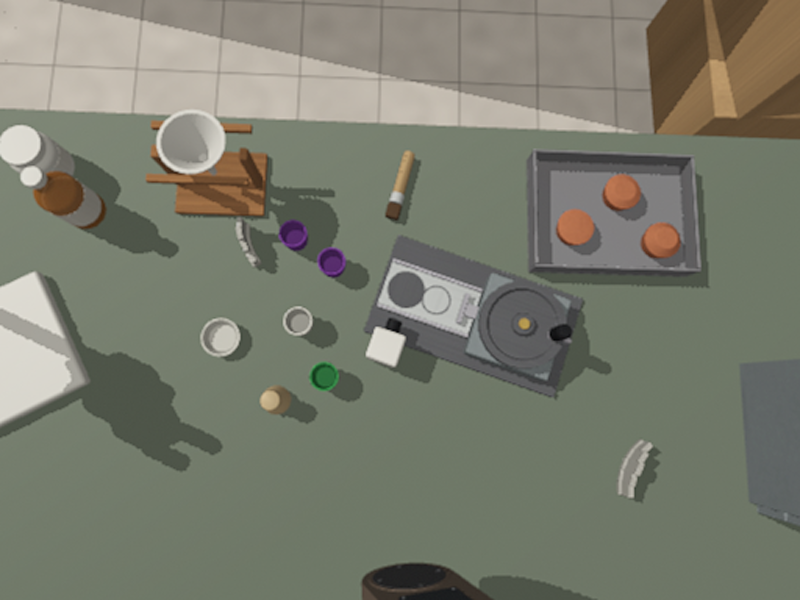

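View pics/side0.png

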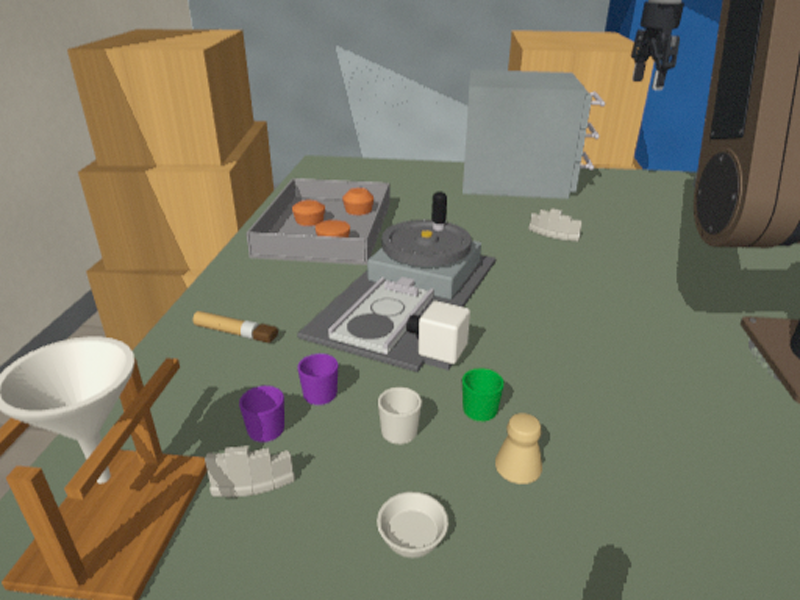

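Top view: crucible at about (298,321), green and purple decoys beside it, dish at (221,337), ring at (437,300), hub at (524,323), handle at (561,333), and the scanner at (386,346) on the robot's side of the bed. The side view agrees. I'll localise these from both cameras.

```bash
cat > h.py <<'E'
import numpy as np, cv2
from scipy.spatial.transform import Rotation as R
from plant import readout, read_camera, ctrl
def ray(c,u,v):
    f=192/np.tan(np.radians(c["vertical_fov"])/2)
    d=R.from_quat(c["orientation"]).apply([(u-c["cx"])/f,-(v-c["cy"])/f,-1]); return c["eye"],d
def onz(c,u,v,z):
    e,d=ray(c,u,v); return e+d*(z-e[2])/d[2]
def proj(c,p):
    f=192/np.tan(np.radians(c["vertical_fov"])/2)
    q=R.from_quat(c["orientation"]).inv().apply(np.asarray(p)-c["eye"])
    return c["cx"]-f*q[0]/q[2], c["cy"]+f*q[1]/q[2]
def s(u): return (u+.5)/1.5625-.5
E
python3 - <<'E'
from h import *
c=read_camera("top"); d=read_camera("side")
cv2.imwrite("pics/topc.png",cv2.resize(c["frame"][140:260,170:390,::-1],None,fx=3.6,fy=3.6,interpolation=cv2.INTER_CUBIC))
T={"rim":(298,315,.046),"ring":(437,300,.02),"hub":(524,323,.082),"handle":(563,330,.133)}
S={"rim":(400,400,.046),"ring":(388,307,.02),"hub":(427,234,.082),"handle":(439,194,.133)}
for k in T:
    print(k,onz(c,s(T[k][0]),s(T[k][1]),T[k][2]).round(4),onz(d,s(S[k][0]),s(S[k][1]),S[k][2]).round(4))
E
```

```text
rim [0.5911 0.2007 0.046 ] [0.5832 0.2015 0.046 ]
ring [ 0.628  -0.0418  0.02  ] [ 0.6299 -0.0382  0.02  ]
hub [ 0.5825 -0.1824  0.082 ] [ 0.5832 -0.1759  0.082 ]
handle [ 0.5663 -0.2313  0.133 ] [ 0.5685 -0.2287  0.133 ]
```

View pics/topc.png

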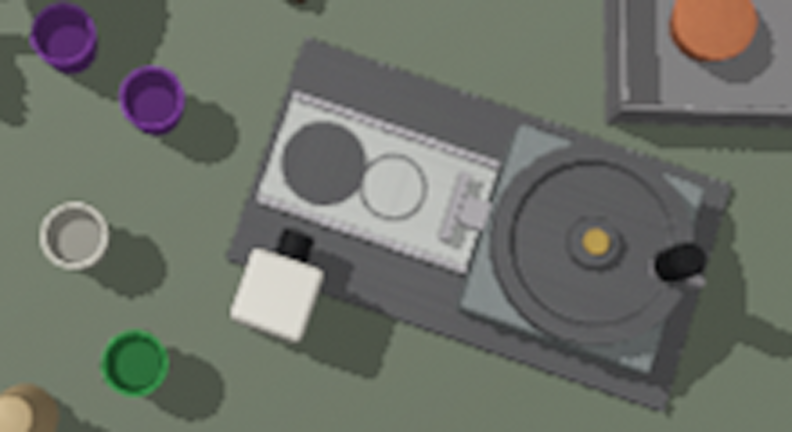

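Crop: crucible rim centre (74,236), ring (393,187), hub (596,241), handle top centre (690,260). The dark disc at (323,162) is the scan spot.

```bash
python3 - <<'E'
from h import *
c=read_camera("top"); d=read_camera("side")
n=lambda x,y:((x+.5)/3.6-.5+170,(y+.5)/3.6-.5+140)
P={k:onz(c,*n(x,y),z) for k,(x,y,z) in {"rim":(74,236,.046),"ring":(393,187,.02),"hub":(596,241,.082),"handle":(690,260,.133),"disc":(323,162,.02)}.items()}
for k in P: print(k,P[k].round(4), "side800 px",[round((a+.5)*1.5625-.5,1) for a in proj(d,P[k])])
a=P["ring"][:2]-P["hub"][:2]; print(np.linalg.norm(a),np.degrees(np.arctan2(a[1],a[0])))
a=P["disc"][:2]-P["ring"][:2]; print(np.linalg.norm(a),np.degrees(np.arctan2(a[1],a[0])))
a=P["hub"][:2]-P["handle"][:2]; print(np.linalg.norm(a),np.degrees(np.arctan2(a[1],a[0])))
st=readout.get_state(); print(R.from_quat(st["tcp_rot"]).as_matrix().round(3))
E
```

```text
rim [0.5809 0.2011 0.046 ] side800 px [np.float64(402.1), np.float64(399.9)]
ring [ 0.6286 -0.0398  0.02  ] side800 px [np.float64(389.0), np.float64(306.5)]
hub [ 0.5824 -0.1824  0.082 ] side800 px [np.float64(427.8), np.float64(232.4)]
handle [ 0.5643 -0.2342  0.133 ] side800 px [np.float64(441.6), np.float64(193.0)]
disc [0.6468 0.0151 0.02  ] side800 px [np.float64(371.3), np.float64(325.4)]
0.14986403393322423 72.03507080502062
0.05785641574780815 71.61067364303717
0.054863573025822614 70.78506627863275
[[-0.     0.221 -0.975]
 [ 0.001 -0.975 -0.221]
 [-1.    -0.001 -0.   ]]
```

>>> {"fn": "drive_tool", "kwargs": {"steps": [[0,-2.8,-3.7,0,1],[0,-2.8,-3.7,0,1],[0,-2.8,-3.7,0,1],[0,-2.8,-3.7,0,1],[0,-2.8,-3.7,0,1],[0,-2.8,-3.7,0,1],[0,-2.8,-3.7,0,1],[0,-2.8,-3.7,0,1],[0,-2.8,-3.7,0,1],[0,-2.8,-3.7,0,1]], "force": 30}}

```text
time: 1.3
eef_pos: [0.4491, -0.3018, 0.2316]
tcp_rot: [0.703, 0.078, -0.703, 0.079]
contact_force: [0.5, 0.9, 0.2]
opening: 1.002
```

```bash
cat >> h.py <<'E'
def go(x,y,z,st=None):
    st=st or readout.get_state(); d=np.array([x,y,z])-st["eef_pos"]
    print("t",round(st["time"],2),"pos",st["eef_pos"].round(4),"f",st["contact_force"].round(1),"op",round(st["opening"],3),"yaw",np.degrees(R.from_quat(st["tcp_rot"]).as_matrix()[:2,1]@np.array([[1,0],[0,1]])).round(1))
    m=R.from_quat(st["tcp_rot"]).as_matrix(); print("jaw deg",np.degrees(np.arctan2(m[1,1],m[0,1])).round(2),"shift cm",(m.T@d*100).round(2))
E
python3 -c "
from h import *
go(.5809,.2011,.23)"
```

```text
t 1.3 pos [ 0.4491 -0.3018  0.2316] f [0.5 0.9 0.2] op 1.002 yaw [ 12.7 -55.9]
jaw deg -77.24 shift cm [  0.14 -46.14 -23.96]
```

>>> {"fn": "drive_tool", "kwargs": {"steps": [[0,-4.3,-2.2,0,1],[0,-4.3,-2.2,0,1],[0,-4.3,-2.2,0,1],[0,-4.3,-2.2,0,1],[0,-4.3,-2.2,0,1],[0,-4.3,-2.2,0,1],[0,-4.3,-2.2,0,1],[0,-4.3,-2.2,0,1],[0,-4.3,-2.2,0,1],[0,-3.14,-1.96,0,1]]}}

```text
time: 2.3
eef_pos: [0.5679, 0.1555, 0.2315]
tcp_rot: [0.703, 0.079, -0.703, 0.079]
contact_force: [-0.1, -0.4, -0.1]
opening: 1.0
```

>>> {"fn": "drive_tool", "kwargs": {"steps": [[3,0,0,0,1],[4,0,0,0,1],[4,0,0,0,1],[2,0,0,0,1],[0,0,0,0,1]]}}

```text
time: 2.8
eef_pos: [0.5648, 0.1524, 0.097]
tcp_rot: [-0.7, -0.079, 0.706, -0.079]
contact_force: [-0.2, -0.8, 0.2]
opening: 1.001
```

```bash
python3 - <<'E'
from h import *
go(.5809,.2011,.012)
c=read_camera("side"); t=read_camera("top")
a=cv2.resize(c["frame"][170:350,150:380,::-1],(399,312)); b=cv2.resize(t["frame"][140:290,120:310,::-1],(395,312))
cv2.imwrite("pics/g1.png",np.hstack([a,b]))
E
```

```text
t 2.8 pos [0.5648 0.1524 0.097 ] f [-0.2 -0.8  0.2] op 1.001 yaw [ 12.7 -55.9]
jaw deg -77.23 shift cm [ 8.48 -4.38 -2.72]
```

View pics/g1.png

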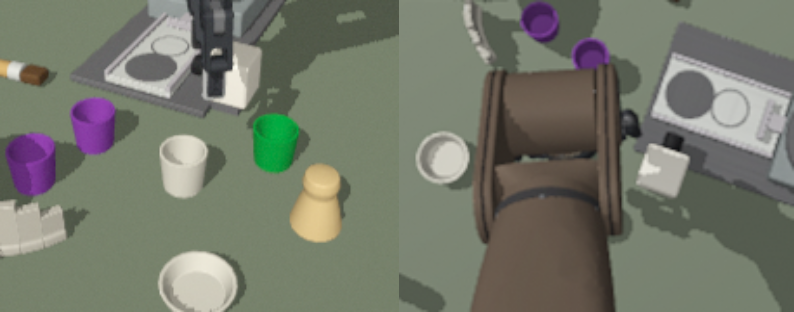

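Left half: crucible at (184,165), undisturbed. The arm stopped about 5 cm short because of the speed cap, so I'll finish the approach and check before going down.

>>> {"fn": "drive_tool", "kwargs": {"steps": [[0,-2.2,-1.4,0,1],[0,-2.2,-1.3,0,1],[0,0,0,0,1]]}}

```text
time: 3.2
eef_pos: [0.5871, 0.2039, 0.1048]
tcp_rot: [0.705, 0.08, -0.7, 0.079]
contact_force: [0.1, -0.0, -0.1]
opening: 1.001
```

```bash
python3 - <<'E'
from h import *
go(.5809,.2011,.012)
c=read_camera("side")
cv2.imwrite("pics/g2.png",cv2.resize(c["frame"][170:350,150:380,::-1],(766,600)))
E
```

```text
t 3.2 pos [0.5871 0.2039 0.1048] f [ 0.1 -0.  -0.1] op 1.001 yaw [ 12.8 -55.9]
jaw deg -77.12 shift cm [9.28 0.13 0.73]
```

View pics/g2.png

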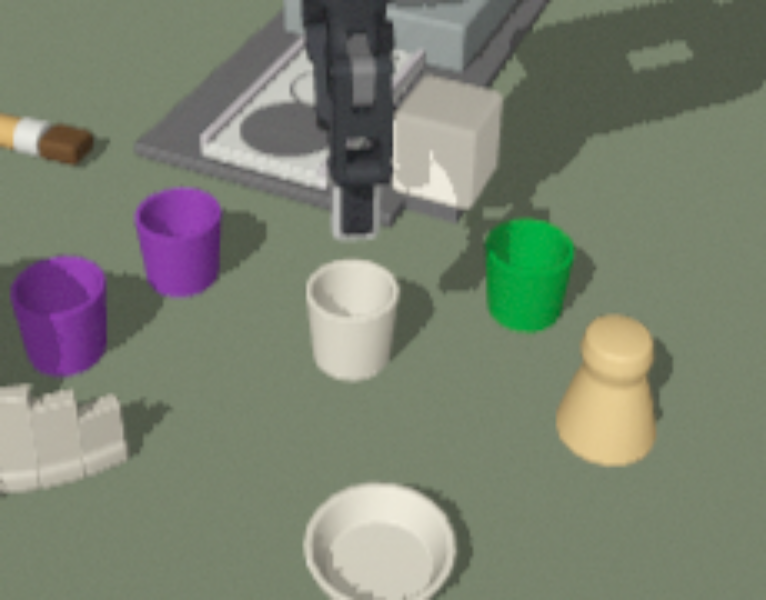

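Near finger at (356,200), squarely in line with the crucible at (352,318). Descending.

>>> {"fn": "drive_tool", "kwargs": {"steps": [[1.5,0.1,0.7,0,1],[1.5,0,0,0,1],[0,0,0,0,1]]}}

```text
time: 3.55
eef_pos: [0.5749, 0.1978, 0.0675]
tcp_rot: [-0.7, -0.078, 0.705, -0.078]
contact_force: [-0.5, 0.8, -0.4]
opening: 0.998
```

```bash
python3 -c "
from h import *
go(.5809,.2011,.012)"
```

```text
t 3.55 pos [0.5749 0.1978 0.0675] f [-0.5  0.8 -0.4] op 0.998 yaw [ 12.6 -55.9]
jaw deg -77.29 shift cm [ 5.55 -0.19 -0.7 ]
```

>>> {"fn": "drive_tool", "kwargs": {"steps": [[0,0,0,0,1],[0,0,0,0,1],[0,0,0,0,1]]}}

```text
time: 3.85
eef_pos: [0.5785, 0.1989, 0.0719]
tcp_rot: [0.703, 0.079, -0.702, 0.078]
contact_force: [-0.0, 0.8, 0.5]
opening: 1.001
```

```bash
python3 -c "
from h import *
go(.5809,.2011,.012)
s=readout.get_state();print(s['dq'].round(3))
print(R.from_quat(s['tcp_rot']).as_matrix().round(4))"
```

```text
t 3.85 pos [0.5785 0.1989 0.0719] f [-0.   0.8  0.5] op 1.001 yaw [ 12.6 -55.9]
jaw deg -77.25 shift cm [ 5.99 -0.16 -0.28]
[ 0.002 -0.003 -0.001  0.     0.001 -0.002]
[[ 1.100e-03  2.207e-01 -9.753e-01]
 [ 2.000e-04 -9.753e-01 -2.207e-01]
 [-1.000e+00  1.000e-04 -1.100e-03]]
```

>>> {"fn": "drive_tool", "kwargs": {"steps": [[1.0,-0.1,-0.3,0,1],[1.0,-0.1,0,0,1],[1,0,0,0,1],[1,0,0,0,1],[1,0,0,0,1],[0.5,0,0,0,1],[0.4,0,0,0,1],[0,0,0,0,1],[0,0,0,0,1],[0,0,0,0,1]]}}

```text
time: 4.85
eef_pos: [0.5809, 0.2017, 0.0129]
tcp_rot: [0.703, 0.079, -0.702, 0.079]
contact_force: [-0.3, -0.9, -0.5]
opening: 1.003
```

>>> {"fn": "drive_tool", "kwargs": {"steps": [[0,0,0,0,0.3],[0,0,0,0,0.3],[0,0,0,0,0.3],[0,0,0,0,0.3],[0,0,0,0,0.3],[0,0,0,0,0.3],[0,0,0,0,0.3],[0,0,0,0,0.3]], "force": 30}}

```text
time: 5.65
eef_pos: [0.5808, 0.2018, 0.013]
tcp_rot: [0.703, 0.079, -0.702, 0.079]
contact_force: [-0.7, 0.4, 5.8]
opening: 0.573
```

```bash
python3 -c "
from h import *
go(.5809,.2011,.012)"
```

```text
t 5.65 pos [0.5808 0.2018 0.013 ] f [-0.7  0.4  5.8] op 0.573 yaw [ 12.7 -55.9]
jaw deg -77.24 shift cm [0.1  0.07 0.01]
```

>>> {"fn": "drive_tool", "kwargs": {"steps": [[-0.5,0,0,0,0.3],[-1.5,0,0,0,0.3],[-2.5,0,0,0,0.3],[-3,0,0,0,0.3],[-3,0,0,0,0.3],[-2,0,0,0,0.3],[-1,0,0,0,0.3],[0,0,0,0,0.3],[0,0,0,0,0.3]]}}

```text
time: 6.55
eef_pos: [0.5797, 0.2015, 0.1463]
tcp_rot: [-0.702, -0.079, 0.703, -0.079]
contact_force: [-0.1, 0.2, -0.6]
opening: 0.572
```

```bash
python3 -c "
from h import *
go(.6288,-.0397,.135)"
```

```text
t 6.55 pos [0.5797 0.2015 0.1463] f [-0.1  0.2 -0.6] op 0.572 yaw [ 12.7 -55.9]
jaw deg -77.24 shift cm [ 1.13 24.61  0.53]
```

>>> {"fn": "drive_tool", "kwargs": {"steps": [[0,1.2,0.1,0,0.3],[0,2.5,0.1,0,0.3],[0,3.5,0.1,0,0.3],[0,3.8,0.1,0,0.3],[0,3.8,0.1,0,0.3],[0,3.6,0,0,0.3],[0,3,0,0,0.3],[0,2,0,0,0.3],[0,1.2,0,0,0.3],[0,0,0,0,0.3]]}}

```text
time: 7.55
eef_pos: [0.6298, -0.0406, 0.1466]
tcp_rot: [-0.702, -0.078, 0.703, -0.078]
contact_force: [-0.8, 0.5, 0.2]
opening: 0.567
```

>>> {"fn": "drive_tool", "kwargs": {"steps": [[0,0,0,0,0.3],[0,0,0,0,0.3],[0,0,0,0,0.3]]}}

```text
time: 7.85
eef_pos: [0.6297, -0.0381, 0.1473]
tcp_rot: [-0.703, -0.079, 0.703, -0.079]
contact_force: [0.3, -0.3, -0.8]
opening: 0.573
```

```bash
python3 -c "
from h import *
go(.6288,-.0397,.034)
c=read_camera('side')
cv2.imwrite('pics/p1.png',cv2.resize(c['frame'][100:280,150:380,::-1],(766,600)))"
```

```text
t 7.85 pos [ 0.6297 -0.0381  0.1473] f [ 0.3 -0.3 -0.8] op 0.573 yaw [ 12.8 -55.9]
jaw deg -77.14 shift cm [11.33  0.14  0.12]
```

View pics/p1.png

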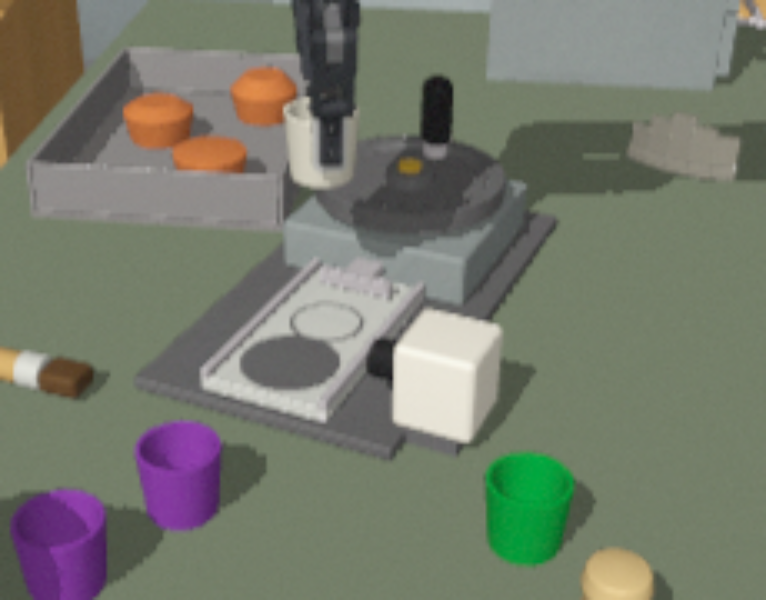

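The crucible hangs upright in the jaws at (320,140). Ring at (327,321), handle at (437,110), scanner at (445,370), all clear. Lowering.

>>> {"fn": "drive_tool", "kwargs": {"steps": [[1,0.1,0.1,0,0.3],[2,0,0,0,0.3],[2,0,0,0,0.3],[2,0,0,0,0.3],[1.5,0,0,0,0.3],[1,0,0,0,0.3],[0.6,0,0,0,0.3],[0.4,0,0,0,0.3],[0,0,0,0,0.3],[0,0,0,0,0.3]]}}

```text
time: 8.9
eef_pos: [0.6298, -0.0407, 0.0432]
tcp_rot: [0.703, 0.078, -0.702, 0.079]
contact_force: [-0.1, 0.2, -0.4]
opening: 0.57
```

```bash
python3 -c "
from h import *
go(.6288,-.0397,.033)"
```

```text
t 8.9 pos [ 0.6298 -0.0407  0.0432] f [-0.1  0.2 -0.4] op 0.57 yaw [ 12.7 -55.9]
jaw deg -77.24 shift cm [ 1.02 -0.12  0.07]
```

>>> {"fn": "drive_tool", "kwargs": {"steps": [[0.4,-0.05,0.07,0,0.3],[0.3,0,0,0,0.3],[0.2,0,0,0,0.3],[0.1,0,0,0,0.3],[0,0,0,0,0.3],[0,0,0,0,0.3]]}}

```text
time: 9.5
eef_pos: [0.6286, -0.0401, 0.033]
tcp_rot: [0.703, 0.079, -0.703, 0.079]
contact_force: [-1.4, 1.9, 5.0]
opening: 0.571
```

>>> {"fn": "drive_tool", "kwargs": {"steps": [[0,0,0,0,0.62],[0,0,0,0,0.7],[0,0,0,0,0.85],[0,0,0,0,0.85],[-0.8,0,0,0,0.85],[-2,0,0,0,0.85],[-3,0,0,0,0.85],[-3,0,0,0,0.85],[-3,0,0,0,0.85],[-3,0,0,0,0.85]]}}

```text
time: 10.5
eef_pos: [0.6283, -0.0403, 0.1822]
tcp_rot: [0.703, 0.079, -0.702, 0.079]
contact_force: [-0.0, -1.2, 0.3]
opening: 0.854
```

>>> {"fn": "drive_tool", "kwargs": {"steps": [[-1,0,0,0,0.85],[-1,0,0,0,0.85],[0,0,0,0,0.85],[0,0,0,0,0.85],[0,0,0,0,0.85]]}}

```text
time: 11.0
eef_pos: [0.6274, -0.0401, 0.1982]
tcp_rot: [-0.702, -0.079, 0.704, -0.078]
contact_force: [0.7, -0.2, -0.7]
opening: 0.851
```

```bash
python3 -c "
from h import *
go(.5648,-.2345,.20)
c=read_camera('side')
cv2.imwrite('pics/p2.png',cv2.resize(c['frame'][70:250,150:380,::-1],(766,600)))"
```

```text
t 11.0 pos [ 0.6274 -0.0401  0.1982] f [ 0.7 -0.2 -0.7] op 0.851 yaw [ 12.7 -55.9]
jaw deg -77.23 shift cm [-0.18 17.58 10.4 ]
```

View pics/p2.png

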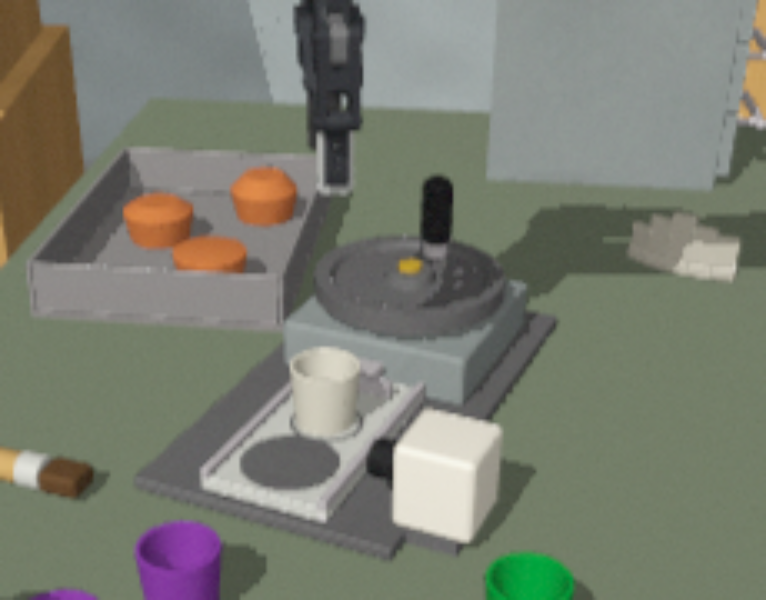

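The crucible stands upright on the ring at (326,392). Now the handle.

>>> {"fn": "drive_tool", "kwargs": {"steps": [[0,1,0.6,0,0.85],[0,2,1.2,0,0.85],[0,3,1.8,0,0.85],[0,3.5,2,0,0.85],[0,3.5,2,0,0.85],[0,2.5,1.5,0,0.85],[0,1.4,0.9,0,0.85],[0,0.7,0.4,0,0.85],[0,0,0,0,0.85],[0,0,0,0,0.85]]}}

```text
time: 12.05
eef_pos: [0.566, -0.234, 0.2002]
tcp_rot: [-0.703, -0.079, 0.703, -0.079]
contact_force: [-0.6, -0.2, 0.5]
opening: 0.851
```

>>> {"fn": "drive_tool", "kwargs": {"steps": [[0,0,0,0,0.85],[0,0,0,0,0.85]]}}

```text
time: 12.25
eef_pos: [0.5662, -0.2338, 0.2003]
tcp_rot: [0.703, 0.079, -0.703, 0.079]
contact_force: [-0.3, 0.3, -0.3]
opening: 0.845
```

```bash
python3 -c "
from h import *
go(.5648,-.2345,.093)
c=read_camera('side')
cv2.imwrite('pics/h1.png',cv2.resize(c['frame'][70:220,200:350,::-1],(600,600)))"
```

```text
t 12.25 pos [ 0.5662 -0.2338  0.2003] f [-0.3  0.3 -0.3] op 0.845 yaw [ 12.7 -55.9]
jaw deg -77.14 shift cm [10.73  0.04  0.15]
```

View pics/h1.png

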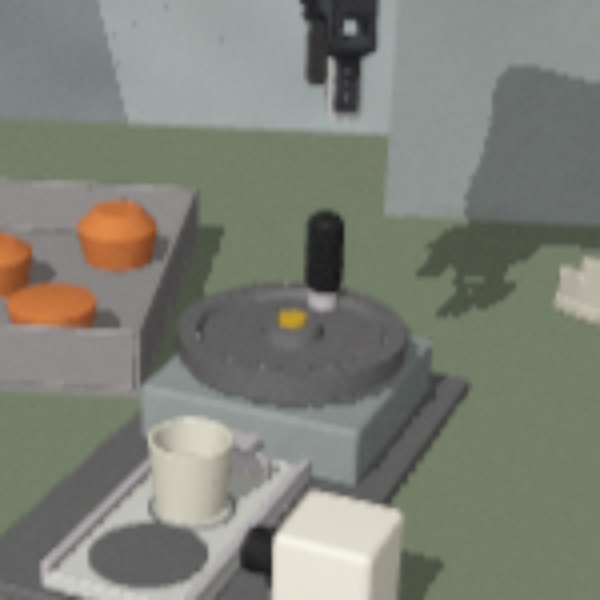

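The fingers at (317,55) and (345,80) straddle the handle column at (325,250). Descending and gripping.

>>> {"fn": "drive_tool", "kwargs": {"steps": [[1,0,0.1,0,0.85],[2,0,0,0,0.85],[2,0,0,0,0.85],[2,0,0,0,0.85],[1.5,0,0,0,0.85],[1,0,0,0,0.85],[0.7,0,0,0,0.85],[0.4,0,0,0,0.85],[0,0,0,0,0.85],[0,0,0,0,0.85]]}}

```text
time: 13.3
eef_pos: [0.5653, -0.2354, 0.0951]
tcp_rot: [0.703, 0.078, -0.702, 0.079]
contact_force: [-0.8, 0.0, 0.9]
opening: 0.851
```

```bash
python3 -c "
from h import *
go(.5648,-.2345,.093)"
```

```text
t 13.3 pos [ 0.5653 -0.2354  0.0951] f [-0.8  0.   0.9] op 0.851 yaw [ 12.7 -55.9]
jaw deg -77.23 shift cm [ 0.21 -0.1   0.03]
```

>>> {"fn": "drive_tool", "kwargs": {"steps": [[0.2,-0.1,0,0,0.6],[0,0,0,0,0.4],[0,0,0,0,0.2],[0,0,0,0,0.1],[0,0,0,0,0.1],[0,0,0,0,0.1],[0,0,0,0,0.1],[0,0,0,0,0.1],[0,0,0,0,0.1]], "force": 40}}

```text
time: 14.2
eef_pos: [0.5649, -0.2333, 0.0929]
tcp_rot: [0.703, 0.079, -0.703, 0.078]
contact_force: [0.0, 5.3, 4.2]
opening: 0.279
```

```bash
python3 - <<'E'
from h import *
go(.5648,-.2345,.093)
c=read_camera('side')
cv2.imwrite('pics/h2.png',cv2.resize(c['frame'][70:220,200:350,::-1],(600,600)))
th=np.radians(np.r_[0,3,np.arange(9,358,6),357,360])
y=5.5*np.cos(np.radians(329.03)-th); z=5.5*np.cos(np.radians(59.03)-th)
Y=np.round(y-y[0],2);Z=np.round(z-z[0],2)
r=[[0,round(a,2)+0.0,round(b,2)+0.0,0,0.1] for a,b in zip(np.diff(Y).tolist(),np.diff(Z).tolist())]
for i in range(0,len(r),10): print(r[i:i+10], (Y[min(i+10,len(r))],Z[min(i+10,len(r))]), np.degrees(th[min(i+10,len(r))]))
E
```

```text
t 14.2 pos [ 0.5649 -0.2333  0.0929] f [0.  5.3 4.2] op 0.279 yaw [ 12.7 -55.9]
jaw deg -77.24 shift cm [-0.01  0.11  0.04]
[[0, -0.15, 0.24, 0, 0.1], [0, -0.35, 0.46, 0, 0.1], [0, -0.39, 0.42, 0, 0.1], [0, -0.44, 0.38, 0, 0.1], [0, -0.47, 0.33, 0, 0.1], [0, -0.5, 0.28, 0, 0.1], [0, -0.53, 0.23, 0, 0.1], [0, -0.55, 0.17, 0, 0.1], [0, -0.57, 0.11, 0, 0.1], [0, -0.57, 0.05, 0, 0.1]] (np.float64(-4.52), np.float64(2.67)) 57.00000000000001
[[0, -0.58, -0.01, 0, 0.1], [0, -0.57, -0.07, 0, 0.1], [0, -0.56, -0.13, 0, 0.1], [0, -0.54, -0.19, 0, 0.1], [0, -0.53, -0.24, 0, 0.1], [0, -0.49, -0.3, 0, 0.1], [0, -0.46, -0.35, 0, 0.1], [0, -0.42, -0.39, 0, 0.1], [0, -0.38, -0.43, 0, 0.1], [0, -0.33, -0.47, 0, 0.1]] (np.float64(-9.38), np.float64(0.09)) 117.0
[[0, -0.28, -0.51, 0, 0.1], [0, -0.22, -0.53, 0, 0.1], [0, -0.17, -0.55, 0, 0.1], [0, -0.11, -0.56, 0, 0.1], [0, -0.05, -0.58, 0, 0.1], [0, 0.01, -0.57, 0, 0.1], [0, 0.07, -0.57, 0, 0.1], [0, 0.13, -0.56, 0, 0.1], [0, 0.18, -0.55, 0, 0.1], [0, 0.25, -0.52, 0, 0.1]] (np.float64(-9.57), np.float64(-5.41)) 177.0
[[0, 0.29, -0.49, 0, 0.1], [0, 0.35
[... 266 characters left out ...]
7.00000000000003
[[0, 0.57, 0.01, 0, 0.1], [0, 0.58, 0.07, 0, 0.1], [0, 0.56, 0.13, 0, 0.1], [0, 0.54, 0.19, 0, 0.1], [0, 0.52, 0.24, 0, 0.1], [0, 0.5, 0.3, 0, 0.1], [0, 0.46, 0.34, 0, 0.1], [0, 0.42, 0.4, 0, 0.1], [0, 0.38, 0.43, 0, 0.1], [0, 0.33, 0.47, 0, 0.1]] (np.float64(-0.05), np.float64(-5.75)) 297.0
[[0, 0.28, 0.51, 0, 0.1], [0, 0.22, 0.53, 0, 0.1], [0, 0.17, 0.55, 0, 0.1], [0, 0.11, 0.56, 0, 0.1], [0, 0.05, 0.57, 0, 0.1], [0, -0.01, 0.58, 0, 0.1], [0, -0.07, 0.57, 0, 0.1], [0, -0.13, 0.56, 0, 0.1], [0, -0.19, 0.55, 0, 0.1], [0, -0.24, 0.52, 0, 0.1]] (np.float64(0.14), np.float64(-0.25)) 357.0
[[0, 0.0, 0.0, 0, 0.1], [0, -0.14, 0.25, 0, 0.1]] (np.float64(0.0), np.float64(0.0)) 360.0
```

View pics/h2.png

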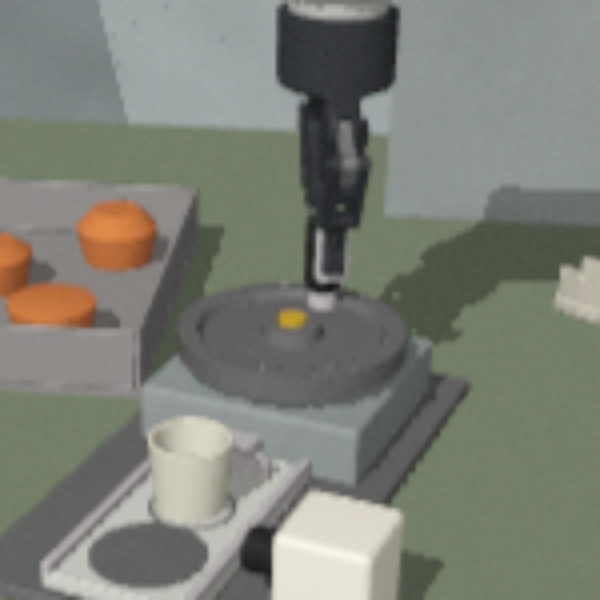

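Handle gripped, crucible still in place. First sixth of the turn:

>>> {"fn": "drive_tool", "kwargs": {"steps": [[0,-0.15,0.24,0,0.1],[0,-0.35,0.46,0,0.1],[0,-0.39,0.42,0,0.1],[0,-0.44,0.38,0,0.1],[0,-0.47,0.33,0,0.1],[0,-0.5,0.28,0,0.1],[0,-0.53,0.23,0,0.1],[0,-0.55,0.17,0,0.1],[0,-0.57,0.11,0,0.1],[0,-0.57,0.05,0,0.1]]}}

```text
time: 15.25
eef_pos: [0.5285, -0.1963, 0.0928]
tcp_rot: [-0.703, -0.078, 0.703, -0.079]
contact_force: [2.3, -2.1, 2.9]
opening: 0.284
```

```bash
cat >> h.py <<'E'
def an():
    s=readout.get_state(); p=s["eef_pos"][:2]-[.582,-.1822]
    print("r",np.linalg.norm(p).round(4),"theta",(251.8-np.degrees(np.arctan2(p[1],p[0]))).round(1)%360)
    go(.5649,-.2333,.093)
E
python3 -c "
from h import *
an()"
```

```text
r 0.0554 theta 57.0
t 15.25 pos [ 0.5285 -0.1963  0.0928] f [ 2.3 -2.1  2.9] op 0.284 yaw [ 12.7 -55.9]
jaw deg -77.22 shift cm [-0.01  4.41 -2.74]
```

Tracking well (r = 55.4 mm, 57°, low force).

>>> {"fn": "drive_tool", "kwargs": {"steps": [[0,-0.58,-0.01,0,0.1],[0,-0.57,-0.07,0,0.1],[0,-0.56,-0.13,0,0.1],[0,-0.54,-0.19,0,0.1],[0,-0.53,-0.24,0,0.1],[0,-0.49,-0.3,0,0.1],[0,-0.46,-0.35,0,0.1],[0,-0.42,-0.39,0,0.1],[0,-0.38,-0.43,0,0.1],[0,-0.33,-0.47,0,0.1]]}}

```text
time: 16.25
eef_pos: [0.5417, -0.1424, 0.0928]
tcp_rot: [-0.701, -0.079, 0.704, -0.079]
contact_force: [-2.5, -1.0, 8.4]
opening: 0.276
```

```bash
python3 -c "
from h import *
an()"
```

```text
r 0.0566 theta 116.4
t 16.25 pos [ 0.5417 -0.1424  0.0928] f [-2.5 -1.   8.4] op 0.276 yaw [ 12.7 -55.9]
jaw deg -77.19 shift cm [-0.03  9.38 -0.25]
```

>>> {"fn": "drive_tool", "kwargs": {"steps": [[0,-0.28,-0.51,0,0.1],[0,-0.22,-0.53,0,0.1],[0,-0.17,-0.55,0,0.1],[0,-0.11,-0.56,0,0.1],[0,-0.05,-0.58,0,0.1],[0,0.01,-0.57,0,0.1],[0,0.07,-0.57,0,0.1],[0,0.13,-0.56,0,0.1],[0,0.18,-0.55,0,0.1],[0,0.25,-0.52,0,0.1]]}}

```text
time: 17.25
eef_pos: [0.5952, -0.1275, 0.0928]
tcp_rot: [-0.701, -0.08, 0.704, -0.078]
contact_force: [-2.5, 2.3, 8.8]
opening: 0.277
```

```bash
python3 -c "
from h import *
an()"
```

```text
r 0.0563 theta 175.4
t 17.25 pos [ 0.5952 -0.1275  0.0928] f [-2.5  2.3  8.8] op 0.277 yaw [ 12.7 -55.9]
jaw deg -77.21 shift cm [-0.03  9.65  5.3 ]
```

>>> {"fn": "drive_tool", "kwargs": {"steps": [[0,0.29,-0.49,0,0.1],[0,0.35,-0.46,0,0.1],[0,0.39,-0.42,0,0.1],[0,0.44,-0.38,0,0.1],[0,0.47,-0.33,0,0.1],[0,0.5,-0.28,0,0.1],[0,0.53,-0.23,0,0.1],[0,0.55,-0.17,0,0.1],[0,0.57,-0.11,0,0.1],[0,0.57,-0.05,0,0.1]]}}

```text
time: 18.25
eef_pos: [0.6343, -0.1664, 0.0928]
tcp_rot: [-0.702, -0.08, 0.704, -0.078]
contact_force: [-1.7, 3.1, 7.0]
opening: 0.28
```

```bash
python3 -c "
from h import *
an()"
```

```text
r 0.0547 theta 235.0
t 18.25 pos [ 0.6343 -0.1664  0.0928] f [-1.7  3.1  7. ] op 0.28 yaw [ 12.7 -55.9]
jaw deg -77.21 shift cm [-0.01  4.98  8.25]
```

>>> {"fn": "drive_tool", "kwargs": {"steps": [[0,0.57,0.01,0,0.1],[0,0.58,0.07,0,0.1],[0,0.56,0.13,0,0.1],[0,0.54,0.19,0,0.1],[0,0.52,0.24,0,0.1],[0,0.5,0.3,0,0.1],[0,0.46,0.34,0,0.1],[0,0.42,0.4,0,0.1],[0,0.38,0.43,0,0.1],[0,0.33,0.47,0,0.1]]}}

```text
time: 19.25
eef_pos: [0.6203, -0.2194, 0.0928]
tcp_rot: [-0.702, -0.08, 0.703, -0.078]
contact_force: [1.0, 3.6, 6.5]
opening: 0.279
```

```bash
python3 -c "
from h import *
an()"
```

```text
r 0.0534 theta 296.0
t 19.25 pos [ 0.6203 -0.2194  0.0928] f [1.  3.6 6.5] op 0.279 yaw [ 12.7 -55.9]
jaw deg -77.22 shift cm [-0.01  0.13  5.71]
```

>>> {"fn": "drive_tool", "kwargs": {"steps": [[0,0.28,0.51,0,0.1],[0,0.22,0.53,0,0.1],[0,0.17,0.55,0,0.1],[0,0.11,0.56,0,0.1],[0,0.05,0.57,0,0.1],[0,-0.01,0.58,0,0.1],[0,-0.07,0.57,0,0.1],[0,-0.1,0.4,0,0.1],[0,0,0,0,0.1],[0,0,0,0,0.1]]}}

```text
time: 20.25
eef_pos: [0.5797, -0.2357, 0.0928]
tcp_rot: [-0.702, -0.079, 0.703, -0.078]
contact_force: [-0.6, 1.3, 6.6]
opening: 0.278
```

```bash
python3 -c "
from h import *
an()"
```

```text
r 0.0535 theta 344.2
t 20.25 pos [ 0.5797 -0.2357  0.0928] f [-0.6  1.3  6.6] op 0.278 yaw [ 12.7 -55.9]
jaw deg -77.22 shift cm [-0.01 -0.56  1.39]
```

>>> {"fn": "drive_tool", "kwargs": {"steps": [[0,-0.12,0.45,0,0.1],[0,-0.2,0.45,0,0.1],[0,-0.16,0.35,0,0.1],[0,-0.08,0.14,0,0.1],[0,0,0,0,0.1],[0,0,0,0,0.1],[0,0,0,0,0.1],[0,0,0,0,0.1]]}}

```text
time: 21.05
eef_pos: [0.5654, -0.2334, 0.0929]
tcp_rot: [-0.703, -0.079, 0.703, -0.078]
contact_force: [1.0, 1.4, 6.4]
opening: 0.272
```

```bash
python3 -c "
from h import *
from scipy.optimize import least_squares as L
an()
P=np.array([[.5649,-.2333],[.5285,-.1963],[.5417,-.1424],[.5952,-.1275],[.6343,-.1664],[.6203,-.2194],[.5797,-.2357]])
r=L(lambda c:np.linalg.norm(P-c,axis=1)-.055,[.58,-.18]); print(r.x,r.fun.round(4))
a=np.array([.6288,-.0397])-r.x; print(np.linalg.norm(a),np.degrees(np.arctan2(*a[::-1])))
q=readout.get_state()['eef_pos'][:2]-r.x; print(np.degrees(np.arctan2(*q[::-1]))+360-180); q=P[0]-r.x; print(np.degrees(np.arctan2(*q[::-1]))+180)"
```

```text
r 0.0538 theta 359.8
t 21.05 pos [ 0.5654 -0.2334  0.0929] f [1.  1.4 6.4] op 0.272 yaw [ 12.7 -55.9]
jaw deg -77.22 shift cm [-0.01 -0.02  0.05]
[ 0.58120306 -0.18071545] [ 0.0001 -0.      0.      0.     -0.      0.      0.    ]
0.14883153222520434 71.34891969941754
73.29056607837447
72.77472582984679
```

One turn complete to within about 0.5°; a last nudge, then release and retreat.

>>> {"fn": "drive_tool", "kwargs": {"steps": [[0,-0.03,0.06,0,0.1],[0,0,0,0,0.1],[0,0,0,0,0.1],[0,0,0,0,0.1]]}}

```text
time: 21.45
eef_pos: [0.5651, -0.2333, 0.0929]
tcp_rot: [0.703, 0.079, -0.703, 0.078]
contact_force: [2.9, 1.1, 5.3]
opening: 0.275
```

>>> {"fn": "drive_tool", "kwargs": {"steps": [[0,0,0,0,0.4],[0,0,0,0,0.6],[0,0,0,0,0.85],[0,0,0,0,0.85],[-0.5,0,0,0,0.85],[-1.5,0,0,0,0.85],[-2.5,0,0,0,0.85],[-3,0,0,0,0.85],[-3,0,0,0,0.85],[-2,0,0,0,0.85]]}}

```text
time: 22.45
eef_pos: [0.5659, -0.2348, 0.2219]
tcp_rot: [0.704, 0.077, -0.701, 0.08]
contact_force: [0.5, -0.2, 0.6]
opening: 0.852
```

>>> {"fn": "drive_tool", "kwargs": {"steps": [[-1,1,2,0,0.85],[0,2,3,0,0.85],[0,2,3,0,0.85],[0,1,2,0,0.85],[0,0,0,0,0.85],[0,0,0,0,0.85],[0,0,0,0,0.85]]}}

```text
time: 23.15
eef_pos: [0.4813, -0.3143, 0.2281]
tcp_rot: [0.703, 0.079, -0.702, 0.079]
contact_force: [0.2, -0.6, 0.2]
opening: 0.849
```

```bash
python3 - <<'E'
from h import *
an()
c=read_camera("side"); t=read_camera("top")
a=cv2.resize(c["frame"][100:250,190:330,::-1],(420,450)); b=cv2.resize(t["frame"][150:260,230:380,::-1],(375,275))
b=cv2.copyMakeBorder(b,0,175,0,0,cv2.BORDER_CONSTANT); cv2.imwrite("pics/end.png",np.hstack([a,b]))
E
```

```text
r 0.1661 theta 19.100000000000023
t 23.15 pos [ 0.4813 -0.3143  0.2281] f [ 0.2 -0.6  0.2] op 0.849 yaw [ 12.7 -55.9]
jaw deg -77.2 shift cm [13.51 -6.06 -9.94]
```

View pics/end.png

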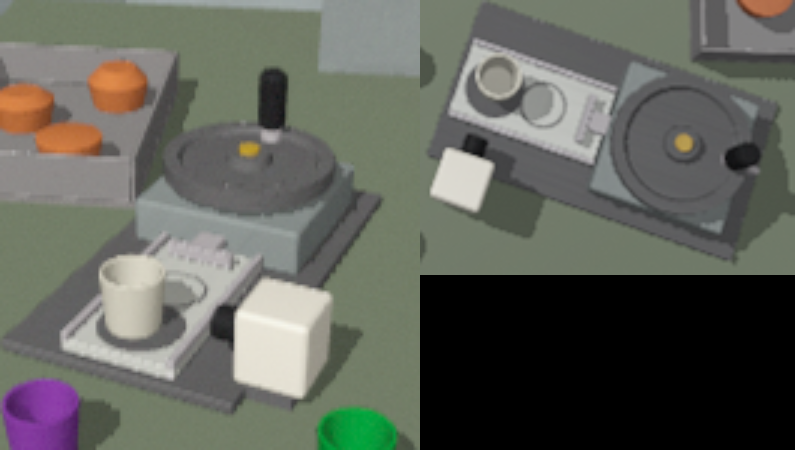

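The crucible stands upright on the scan disc (rim at (132,275) in the side half, (498,77) in the top half). The pusher and handle are back home and the gripper is clear.

```bash
python3 -c "
from plant import sign_off
print(sign_off())"
```

```text
the job is handed in; nothing more can be done
None
```

The job is done and handed in at about 23 s of the 64 s allowed. I stood the white crucible upright on the ringed loading spot and let go. I then turned the crank handle one full clockwise turn, released it and backed the gripper clear.

**Last checks:**
- **Crucible:** the final pictures show it upright on the dark scan disc by the scanner head.
- **Pusher and flywheel:** the pusher is back home and the handle is back on the far side of the axis. By the measured tool position, the turn ended within about 0.5° of where I gripped the handle. Two image-based estimates of the home direction differ from that by about 0.3° and 1.4°, so the true home angle is uncertain by about that much.
- **Forces:** the end-of-move readings stayed below about 10 N.

**What disagreed:** the arm's speed cap stopped the first approach about 5 cm short of the crucible, and I corrected that before descending. The flywheel centre fitted from the arm's motion was about 1.7 mm off my camera estimate, with no visible effect.

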